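# Clamp a bonded slate cast in the gluing stand

### The arm

A 6-joint arm with a two-finger parallel gripper is mounted at the origin on the work surface; the furniture and walls round the work are solid. World frame = base frame: x ahead of the robot, y to its left, z up, the work surface at z = 0. Lengths are in m, angles in rad, forces in N, time in s.
With the tool pointing down it reaches from about 0.275 to 1 m from the base axis. Payload 8.4 kg.
Tool frame: the origin (TCP) lies between the finger pads; the fingertips stand 25 mm ahead of it and the grasp point (between the pads) lies 6 mm ahead of it; z points along the fingers, y is the line along which they close (so a half turn about z gives the same grasp; the last joint's range is limited). The gripper opens to 85 mm and grips with 20 to 120 N. Pads are 22 mm wide; open, the fingers measure 114 mm over their backs; the gripper's body (76 mm by 85 mm) begins 54 mm behind the grasp point. The pads swing forward as they close: fully open they stand 13 mm farther back than shut.
Start: joints at [1.183, 0.353, 1.633, -0, 1.155, -0.002], TCP at [0.235, 0.579, 0.256] pointing down, gripper open.
Joint ranges: [-2.63, 2.63], [-0.92, 2.1], [0.06, 2.66], [-1.3, 4.44], [0, 2.69], [-3.02, 3.02]. Speed limits (rad/s): [2.22, 2.22, 2.79, 3.14, 3.14, 3.14].

### API

Orientations are given as a rotation vector (axis times angle).
In Python, from station import r gives the robot as it stands. The module is installed in compiled form; this text tells all that it offers.
- The arm moves only by the shell command python3 -m creep 'ROWS' [FORCE]. ROWS is JSON, a list of rows, each an object of numbers: "gripper": the closure in counts, from 0 (fully open) to 255 (shut); "tx", "ty", "tz": the shift along the tool's x, y, z in mm; "wx", "wy", "wz": the turn, a rotation vector about the tool's x, y, z in degrees. In form: [{"gripper": .., "tx": .., "ty": .., "tz": .., "wx": .., "wy": .., "wz": ..}, ...]. A call has 1 to 20 rows; each row shifts and turns the commanded pose from where the row before left it, along the tool's axes as they then stand; what a row does not reach is not made up. A row lasts 1/8 s, in which the tool goes at most 62.5 mm and 10.7 degrees, less where a joint would pass 70% of its speed; a pose out of reach is approached as far as the arm can. A call with a gripper value outside its range is refused whole. The fingers move at their own pace and stop on an object; FORCE is the grip in N (left out, the last holds). Time passes only in rows, so rows that do not move let the fingers close. It gives the time, the measured TCP pose, the force, the opening and the grip force at its end, in the units of the state.
- r.get_obs(): the state, without advancing time (a new reading comes with each control period).
- r.snapshot(name): name is "side" or "top"; returns a dict with "image" (420x560x3 uint8, red, green, blue), "intrinsics" (3x3 intrinsics, pixels), "k1" (the pictures are not rectified: a ray, as slopes to the right and down, at radius r is drawn at 1 + k1 r^2 times it, then the intrinsics apply), "T" (4x4, takes a point from camera to world coordinates). Camera axes: x right, y down, z forward; pixel columns grow to the right and rows downward; lengths in m; the calibration is good to about 2 mm. A picture is of the moment at which its call begins. There is no depth.
- r.sign_off(): hands the job in; it is judged then, once.
Trained networks look in a picture, given as the dict that the camera call returned (one of the last four; its "shot" number tells which), for a name from the list of things; names that differ only in an ending like _2 or _b are one class to them, and where a whole thing is asked for, a point or a joint stands for the part that bears it (a point fixed in the world has none). Each returns a list of dicts, best first, with "confidence" (0 to 1); they miss things now and then, are a little off and sometimes report something else, mostly with a low value. They report only what shows in the picture. A call takes as long as a camera call. They do not tell look-alikes from the thing itself.
- r.search_frame(picture, target): "bbox" ([left, top, right, bottom] as shares, 0 to 1, of the picture: columns of its width, rows of its height, round what is visible of it).
The state is a dict: "time_s": time; "q": joint angles; "qvel": joint speeds; "joint_torque": joint torques, N m; "tool_pos": TCP position; "tool_rot": TCP orientation; "wrist_force": force on the tool from outside, world axes, zero at the start; "wrist_torque": the same for the moment, N m; "finger_gap": opening from 0.0 (shut) to 1.0 (fully open); "finger_force": force on a finger pad.
Only numpy, scipy, OpenCV 4.12 (cv2) and the standard library are available. Lean on these libraries where they do the work, as an engineer would, in place of code of your own. Each camera call takes 0.05 s, during which the arm holds its last target. There are 200 camera calls.

### The job

The slate cast has just been stuck on its backing board and must be pressed in the gluing stand. Push the board fully home and square against the wooden fence, slide the clamp's red arm down its bar until the pad sits on the cork block and the arm tilts and binds there by itself, then let go of it and screw the T-handle clockwise about half a turn until the clamp is firmly tight. Press gently enough not to crack the cast, keep the cork block under the pad, and leave the things round about alone.

Things in the scene. Friction and masses are not known exactly. Their poses are not given: they have to be found in the camera images.
- glue_stand: Fixed gluing stand: plywood base 330 (its x) x 230 (y) x 18 mm. Origin: centre of the base's underside; x points from the open front to the clamp bar. A wooden fence 170 mm wide, 20 mm high stands across it, front face at x = +75 mm. Behind it an F-clamp is bolted upright: steel bar 25 x 8 mm at x = +130 mm, y = 0, top 215 mm above the table.
- backing_board: Loose pale wooden board 170 (its x) x 210 (y) x 12 mm, dark slate cast (146 x 188 x 10 mm) stuck on its middle, about 0.8 kg, lying on the base a few cm short of the fence and askew; it slides at 4 to 10 N. Push the lagging side of its front edge first: a push at the middle may not square it. Origin: centre of its underside. Home: +x edge flat on the fence, origin at x = -10 mm of the stand.
- cork_block: Loose brown cork block on the cast as pressure spreader, 46 x 92 mm, 26 mm thick, its top 28 mm above its origin (middle of the underside); long sides turned 0.21 rad from its own y. It rides along when the board is pushed.
- jaw: Red sliding arm of the clamp, 18 mm wide, 30 mm high. Origin: middle of its collar on the bar; the arm runs 140 mm along its -x to a round boss (31 mm) with the screw. It has play on the bar, its nose droops, and it stays where it is left. Pushed down at the screw it jams; pushed near the bar (point jaw_grip) with 6 to 12 N it slides.
- jaw_grip (a point): Middle of the red arm, 55 mm from the bar; its top face is 15 mm above: push it down there with closed fingers (a firm grip hinders its tilting). When the pad meets the block the force drops; push on: the arm tilts nose up for some mm, then jams on the bar and the force climbs steeply. How far is not known: feel for it. Stop at 15 to 22 N; the arm then holds when let go.
- pad: Round rubber-faced pad, 29 mm across, under the screw; it feeds down but does not turn. Origin on the screw axis level with the arm's middle, its face 48 mm below. With the clamp it gives about 1 mm for each 11 N. Under 20 N on the cork block is too loose, over 50 N cracks the cast.
- pad_face (a point): Centre of the pad's lower face.
- handle_grip (a point): Centre of the black plastic T-handle's grip bar on top of the screw: 56 mm long along its own x, 14 mm wide along its y, 22 mm high. Its top is 71 mm above the arm's middle.
- handle (a joint): Angle of the T-handle about the screw (rad), at the start within 0.6 of 0: grows when turned clockwise seen from above; feeds the pad 3.5 mm a turn. With the arm jammed on the block each radian adds about 6 N to the 8 to 16 N left by jamming, so about half a turn makes it tight; the handle then keeps its height (the arm's nose lifts). It stays where it is left; friction 0.06 Nm.
- tape_roll: Bystander: roll of masking tape lying flat, 104 mm across, 25 mm high.
- brush: Bystander: flat brush with wooden handle, 171 mm long.
- camera: Bystander: black compact camera standing upright, 30 x 96 x 58 mm.
- wax: Bystander: green wax bar 37 x 76 x 14 mm.
Not all that is in view belongs to the job. What is shaped like the cork_block but orange is not meant.

How it is judged:
By the outcome, as a careful person would: the job done as asked, in the order asked, and still so for the second after the job is handed in, with the robot touching nothing.
It also fails if it takes over 72 s, if anything falls off the work surface, if the arm or the gripper's body presses on something with over 40 N, if the wrist force passes 120 N, or if a joint passes its speed limit or range.

## Working session

There is one attempt and no reset: what is moved stays moved. The work goes in short steps, Python scripts to look and compute and a shell command to move; the robot and the scene stay as the last step left them, time stands still between calls to the robot, and variables do not carry over. Pictures are saved under pics/ and viewed, at most 10 in all, crops included, and the job is handed in when it is done.

```bash
mkdir -p pics
cat > h.py <<'E'
import numpy as np, cv2
from station import r
from scipy.spatial.transform import Rotation as R
def snap(n,f):
    p=r.snapshot(n); cv2.imwrite('pics/'+f,p['image'][:,:,::-1]); return p
def ray(p,u,v):
    K=np.array(p['intrinsics']);T=np.array(p['T'])
    d=np.array([(u-K[0,2])/K[0,0],(v-K[1,2])/K[1,1]]);s=d.copy()
    for _ in range(30): s=d/(1+p['k1']*(s@s))
    return T[:3,3],T[:3,:3]@np.array([s[0],s[1],1])
def atz(p,u,v,z):
    o,d=ray(p,u,v); return o+d*(z-o[2])/d[2]
def proj(p,X):
    K=np.array(p['intrinsics']);T=np.array(p['T']);c=T[:3,:3].T@(np.array(X)-T[:3,3]);s=c[:2]/c[2]
    s=s*(1+p['k1']*(s@s)); return K[0,0]*s[0]+K[0,2],K[1,1]*s[1]+K[1,2]
def tri(a,ua,b,ub):
    (o1,d1),(o2,d2)=ray(a,*ua),ray(b,*ub); A=np.c_[d1,-d2]
    t=np.linalg.lstsq(A,o2-o1,rcond=None)[0];P,Q=o1+t[0]*d1,o2+t[1]*d2
    return (P+Q)/2,np.linalg.norm(P-Q)
E
cat > a.py <<'E'
from h import *
import pickle
np.set_printoptions(precision=4,suppress=True)
P={n:snap(n,n+'0.png') for n in('side','top')}
pickle.dump(P,open('p0.pkl','wb'))
o=r.get_obs();print(o)
for n in P:
    print(n,P[n]['T'],P[n]['intrinsics'],P[n]['k1'])
    for t in ['glue_stand','backing_board','cork_block','jaw','jaw_grip','pad','handle_grip','tape_roll','brush','camera','wax']:
        for d in r.search_frame(P[n],t)[:3]:
            b=np.array(d['bbox'])*[560,420,560,420]; print(n,t,round(d['confidence'],2),b.round(0))
E
python3 a.py
```

```text
{'time_s': 0.1, 'q': array([ 1.1826,  0.3536,  1.634 , -0.    ,  1.1552, -0.0024]), 'qvel': array([ 0.0004, -0.0007, -0.0023,  0.0003,  0.0001, -0.0002]), 'joint_torque': array([ -0.0012, -60.6353, -34.2818,  -0.    ,   0.0039,   0.    ]), 'tool_pos': array([0.2351, 0.5787, 0.2556]), 'tool_rot': array([-0.6022, -3.0831,  0.0019]), 'wrist_force': array([-0.5055,  0.2905,  0.2934]), 'wrist_torque': array([ 0.0193, -0.0159, -0.0211]), 'finger_force': 0.0, 'finger_gap': 1.0016656336361414}
side [[ 0.9936 -0.0806  0.0789  0.3902]
 [-0.1103 -0.5467  0.8301 -0.9799]
 [-0.0238 -0.8335 -0.5521  0.7879]
 [ 0.      0.      0.      1.    ]] [[386.4297   0.     277.4798]
 [  0.     386.4297 210.5441]
 [  0.       0.       1.    ]] -0.10682628958717805
side glue_stand 0.89 [240. 171. 363. 271.]
side backing_board 0.7 [254. 210. 327. 259.]
side cork_block 0.85 [278. 215. 297. 237.]
side cork_block 0.82 [289. 270. 319. 304.]
side cork_block 0.57 [188. 199. 215. 214.]
side jaw 0.91 [290. 181. 345. 215.]
side jaw_grip 0.96 [291. 180. 345. 213.]
side jaw_grip 0.7 [360. 282. 374. 316.]
side handle_grip 
[... 375 characters left out ...]
 387.8893 208.8177]
 [  0.       0.       1.    ]] -0.07094683662817916
top glue_stand 0.92 [210. 102. 318. 242.]
top backing_board 0.87 [220. 152. 307. 227.]
top cork_block 0.9 [331. 173. 363. 198.]
top cork_block 0.8 [243. 180. 280. 198.]
top cork_block 0.58 [153. 279. 192. 317.]
top jaw 0.77 [241. 104. 266. 180.]
top jaw_grip 0.7 [359. 207. 419. 231.]
top jaw_grip 0.57 [243. 106. 266. 178.]
top handle_grip 0.52 [249. 155. 269. 175.]
top handle_grip 0.15 [147. 186. 186. 224.]
top brush 0.74 [359. 206. 419. 230.]
top brush 0.31 [254. 156. 267. 177.]
top camera 0.7 [364. 122. 399. 145.]
top camera 0.2 [211. 102. 315. 245.]
top wax 0.83 [155. 253. 185. 263.]
top wax 0.64 [239. 102. 268. 178.]
```

```bash
python3 -c "
import cv2
a=cv2.imread('pics/top0.png')[90:260,190:430];b=cv2.imread('pics/side0.png')[160:330,180:400]
cv2.imwrite('pics/topc.png',cv2.resize(a,None,fx=3.33,fy=3.33,interpolation=cv2.INTER_CUBIC))
cv2.imwrite('pics/sidec.png',cv2.resize(b,None,fx=3.5,fy=3.5,interpolation=cv2.INTER_CUBIC))"
```

```text
(no output)
```

View pics/topc.png

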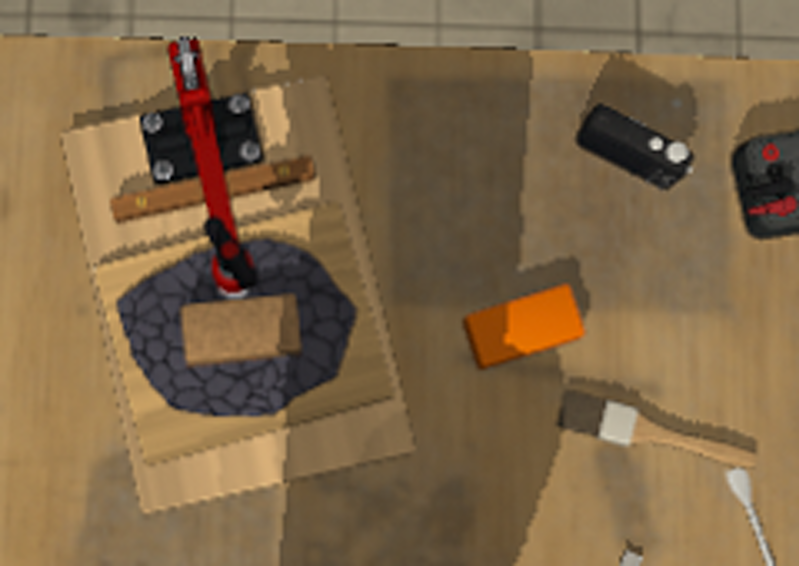

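View pics/sidec.png

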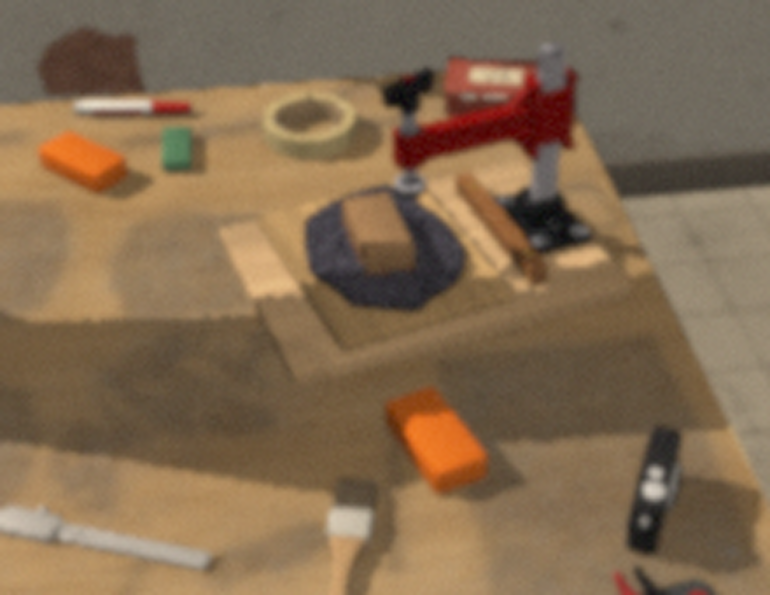

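The cork block meant is the brown one on the cast (top ≈ (262,188), side ≈ (288,226)). The look-alikes at top (347,185) and (172,298) are orange and lie off the board, so they are not meant. Next I fit the stand, board and clamp.

```bash
cat > b.py <<'E'
from h import *
import pickle
from scipy.optimize import least_squares as LS
np.set_printoptions(precision=4,suppress=True)
P=pickle.load(open('p0.pkl','rb'));t,s=P['top'],P['side']
c=lambda x,y:(190+x/3.33,90+y/3.33)
d=lambda x,y:(180+x/3.5,160+y/3.5)
def fit(loc,pt,ls,ps,z):
    def f(q):
        th=q[2];M=np.array([[np.cos(th),-np.sin(th)],[np.sin(th),np.cos(th)]])
        e=[]
        for L,p,u in [(l,t,u) for l,u in zip(loc,pt)]+[(l,s,u) for l,u in zip(ls,ps)]:
            X=M@np.array(L)+q[:2]; e+=list(np.array(proj(p,[*X,z]))-u)
        return np.array(e)
    o=LS(f,[.45,.05,.2],loss='soft_l1'); return o.x,o.fun.round(1)
S,e=fit([(-.165,.115),(-.165,-.115),(.165,-.115),(.165,.115)],[c(145,512),c(414,450),c(327,78),c(62,132)],[(-.165,.115),(-.165,-.115)],[d(220,226),d(298,378)],.018)
print('stand',S,e)
B,e=fit([(-.085,.105),(-.085,-.105),(.085,-.105),(.085,.105)],[c(150,465),c(395,397),c(335,200),c(95,262)],[],[],.030)
print('board',B,e)
C,e=fit([(-.023,.046),(-.023,-.046),(.023,-.046),(.023,.046)],[c(186,364),c(300,352),c(297,295),c(182,306)],[],[],.068)
print('cork',C,e)
th=S[2];M=np.array([[np.cos(th),-np.sin(th)],[np.sin(th),np.cos(th)]])
print('board in stand',M.T@(B[:2]-S[:2]),B[2]-S[2],'bar',M@[.13,0]+S[:2],'screw',M@[-.01,0]+S[:2])
bp=lambda b,x,y:b[:2]+np.array([x*np.cos(b[2])-y*np.sin(b[2]),x*np.sin(b[2])+y*np.cos(b[2])])
print('cork in board',bp([0,0,-B[2]],*(C[:2]-B[:2])),'board front corners',bp(B,-.085,.105),bp(B,-.085,-.105))
# handle: top ends & center
print('handle ctr tri',tri(t,c(231,254),s,d(408,88)))
print('handle ends tri',tri(t,c(214,232),s,d(428,72)),tri(t,c(247,282),s,d(388,98)))
print('bar top tri',tri(t,c(187,62),s,d(551,50)))
print('boss low front tri',tri(t,c(232,285),s,d(408,185)))
print('arm mid side/top',tri(t,c(212,170),s,d(470,125)))
E
python3 b.py
```

```text
stand [0.5588 0.0337 0.2483] [-0.3  0.3  1.3 -0.  -0.  -1.9 -0.2 -0.7 -0.6  0.7 -1.2 -0.9]
board [0.5211 0.0267 0.2927] [-1.1 -0.1  0.3 -0.4  1.4 -0.2 -0.4  0.9]
cork [0.5156 0.0279 0.1185] [-0.1 -0.2  0.7  0.2 -0.1  0.  -0.4 -0. ]
board in stand [-0.0383  0.0025] 0.044408621459138514 bar [0.6848 0.0656] screw [0.5491 0.0312]
cork in board [-0.0049  0.0027] board front corners [0.4094 0.1027] [ 0.47   -0.0984]
handle ctr tri (array([0.5466, 0.0324, 0.2015]), np.float64(0.0009516438260920384))
handle ends tri (array([0.5631, 0.0441, 0.2087]), np.float64(0.006969505080087714)) (array([0.5275, 0.021 , 0.1997]), np.float64(0.0007082567462160592))
bar top tri (array([0.6811, 0.0666, 0.2097]), np.float64(0.002395478481589324))
boss low front tri (array([0.5464, 0.0351, 0.0978]), np.float64(0.0029006869693859335))
arm mid side/top (array([0.6133, 0.0503, 0.1494]), np.float64(0.013384680869726244))
```

```bash
python3 -m creep '[{"gripper":255,"wz":-9},{"gripper":255,"wz":-9},{"gripper":255,"wz":-9},{"gripper":255,"wz":-9},{"gripper":255,"ty":-50,"tx":-3},{"gripper":255,"ty":-50,"tx":-3},{"gripper":255,"ty":-50,"tx":-3},{"gripper":255,"ty":-50,"tx":-3},{"gripper":255,"ty":-50,"tx":-3},{"gripper":255,"ty":-50,"tx":-3},{"gripper":255,"ty":-50,"tx":-3},{"gripper":255,"ty":-50,"tx":-3},{"gripper":255,"ty":-50,"tx":-3},{"gripper":255,"ty":-50,"tx":-3},{"gripper":255,"ty":-48},{"gripper":255},{"gripper":255}]'
cat >> h.py <<'E'
S=np.array([0.5588,0.0337,0.2483])
def stand():
    o=r.get_obs();c,s=np.cos(S[2]),np.sin(S[2]);M=np.array([[c,s],[-s,c]]);T=R.from_rotvec(o['tool_rot']).as_matrix()
    print('t',round(o['time_s'],2),'stand xy mm',(M@(o['tool_pos'][:2]-S[:2])*1000).round(1),'z',round(o['tool_pos'][2]*1000,1),
     'y-angle rel',round(np.degrees(np.arctan2(T[1,1],T[0,1])-S[2])-90,1),'toolz',(M@T[:2,2]).round(3),'F',(M@o['wrist_force'][:2]).round(1),round(o['wrist_force'][2],1),'q6',round(o['q'][5],2),'gap',round(o['finger_gap'],3))
E
python3 -c "from h import *;stand()"
```

```text
t 1.2 stand xy mm [-179.7  608.2] z 256.3 y-angle rel -36.3 toolz [-0. -0.] F [ 0.2 -0. ] -0.4 q6 -0.0 gap 1.003$[0]: bad value
```

```bash
python3 -m creep '[{"gripper":255,"tx":0,"ty":0,"tz":0,"wx":0,"wy":0,"wz":-9}]'; echo; python3 -c "from h import *;stand()"
```

```text
time_s: 1.32
tool_pos: [0.2352, 0.5791, 0.2563]
tool_rot: [-0.354, -3.122, -0.0]
wrist_force: [-0.4, 0.3, -0.0]
finger_gap: 0.821
finger_force: 0.0

t 1.32 stand xy mm [-179.7  608.2] z 256.3 y-angle rel -27.2 toolz [0. 0.] F [-0.3  0.4] -0.0 q6 -0.16 gap 0.821
```

All keys are needed in each row.

```bash
python3 -m creep '[{"gripper":255,"tx":0,"ty":0,"tz":0,"wx":0,"wy":0,"wz":-9},{"gripper":255,"tx":0,"ty":0,"tz":0,"wx":0,"wy":0,"wz":-9},{"gripper":255,"tx":0,"ty":0,"tz":0,"wx":0,"wy":0,"wz":-9},{"gripper":255,"tx":-3,"ty":-50,"tz":0,"wx":0,"wy":0,"wz":0},{"gripper":255,"tx":-3,"ty":-50,"tz":0,"wx":0,"wy":0,"wz":0},{"gripper":255,"tx":-3,"ty":-50,"tz":0,"wx":0,"wy":0,"wz":0},{"gripper":255,"tx":-3,"ty":-50,"tz":0,"wx":0,"wy":0,"wz":0},{"gripper":255,"tx":-3,"ty":-50,"tz":0,"wx":0,"wy":0,"wz":0},{"gripper":255,"tx":-3,"ty":-50,"tz":0,"wx":0,"wy":0,"wz":0},{"gripper":255,"tx":-3,"ty":-50,"tz":0,"wx":0,"wy":0,"wz":0},{"gripper":255,"tx":-3,"ty":-50,"tz":0,"wx":0,"wy":0,"wz":0},{"gripper":255,"tx":-3,"ty":-50,"tz":0,"wx":0,"wy":0,"wz":0},{"gripper":255,"tx":-3,"ty":-50,"tz":0,"wx":0,"wy":0,"wz":0},{"gripper":255,"tx":0,"ty":-48,"tz":0,"wx":0,"wy":0,"wz":0},{"gripper":255,"tx":0,"ty":0,"tz":0,"wx":0,"wy":0,"wz":0},{"gripper":255,"tx":0,"ty":0,"tz":0,"wx":0,"wy":0,"wz":0}]'; python3 -c "from h import *;stand()"
```

```text
time_s: 3.32
tool_pos: [0.3958, 0.0544, 0.2563]
tool_rot: [-0.378, 3.119, 0.001]
wrist_force: [-0.9, 0.2, 0.7]
finger_gap: 0.0
finger_force: 0.0
t 3.33 stand xy mm [-152.9   60.1] z 256.3 y-angle rel -0.4 toolz [0. 0.] F [-0.8  0.4] 0.7 q6 -1.68 gap 0.0
```

```bash
python3 -m creep '[{"gripper":255,"tx":0,"ty":0,"tz":50,"wx":0,"wy":0,"wz":0},{"gripper":255,"tx":0,"ty":0,"tz":50,"wx":0,"wy":0,"wz":0},{"gripper":255,"tx":0,"ty":0,"tz":50,"wx":0,"wy":0,"wz":0},{"gripper":255,"tx":0,"ty":0,"tz":40,"wx":0,"wy":0,"wz":0},{"gripper":255,"tx":0,"ty":0,"tz":18,"wx":0,"wy":0,"wz":0},{"gripper":255,"tx":-4,"ty":0,"tz":0,"wx":0,"wy":0,"wz":0},{"gripper":255,"tx":-4,"ty":0,"tz":0,"wx":0,"wy":0,"wz":0},{"gripper":255,"tx":-3,"ty":0,"tz":0,"wx":0,"wy":0,"wz":0},{"gripper":255,"tx":0,"ty":0,"tz":0,"wx":0,"wy":0,"wz":0}]' >/dev/null; python3 -c "
from h import *;stand();snap('side','s1.png')
import cv2
b=cv2.imread('pics/s1.png')[160:330,180:400];cv2.imwrite('pics/s1c.png',cv2.resize(b,None,fx=3.5,fy=3.5,interpolation=cv2.INTER_CUBIC))"
```

```text
t 4.45 stand xy mm [-140.9   59.9] z 49.0 y-angle rel -0.3 toolz [ 0.002 -0.   ] F [-0.1 -0.6] -0.1 q6 -1.68 gap -0.001
```

View pics/s1c.png

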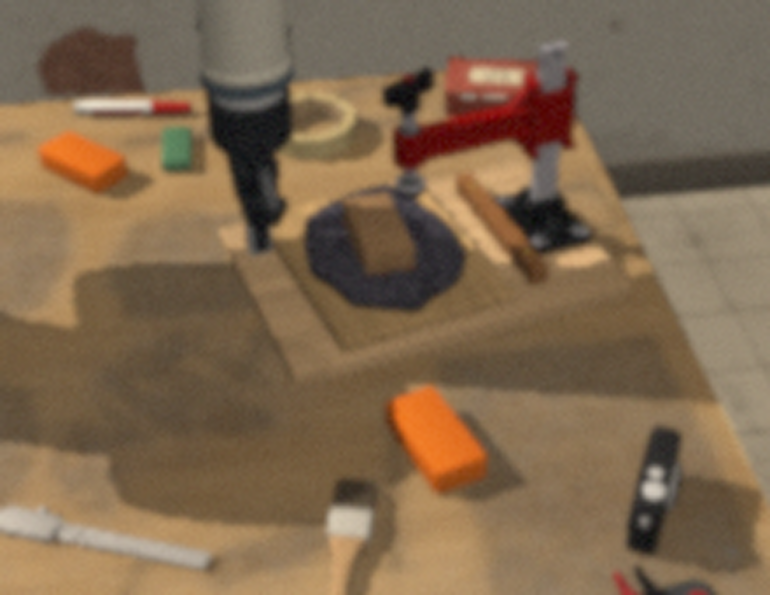

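```bash
python3 -m creep '[{"gripper":255,"tx":-3,"ty":0,"tz":0,"wx":0,"wy":0,"wz":0},{"gripper":255,"tx":-2,"ty":0,"tz":0,"wx":0,"wy":0,"wz":0},{"gripper":255,"tx":-2,"ty":0,"tz":0,"wx":0,"wy":0,"wz":0}]' |grep force; python3 -c "from h import *;stand()"
python3 -m creep '[{"gripper":255,"tx":-2,"ty":0,"tz":0,"wx":0,"wy":0,"wz":0},{"gripper":255,"tx":-2,"ty":0,"tz":0,"wx":0,"wy":0,"wz":0},{"gripper":255,"tx":-2,"ty":0,"tz":0,"wx":0,"wy":0,"wz":0}]' >/dev/null; python3 -c "from h import *;stand()"
python3 -m creep '[{"gripper":255,"tx":-2,"ty":0,"tz":0,"wx":0,"wy":0,"wz":0},{"gripper":255,"tx":-2,"ty":0,"tz":0,"wx":0,"wy":0,"wz":0},{"gripper":255,"tx":0,"ty":0,"tz":0,"wx":0,"wy":0,"wz":0}]' >/dev/null; python3 -c "
from h import *;stand();p=snap('top','t2.png')
import cv2
b=cv2.imread('pics/t2.png')[90:260,190:350];cv2.imwrite('pics/t2c.png',cv2.resize(b,None,fx=3.33,fy=3.33,interpolation=cv2.INTER_CUBIC))"
```

```text
wrist_force: [-8.1, -1.8, 6.1]
finger_force: 4.3
t 4.88 stand xy mm [-136.9   60. ] z 47.9 y-angle rel -0.3 toolz [-0.004  0.   ] F [-8.3  0.3] 6.1 q6 -1.68 gap -0.003
t 5.25 stand xy mm [-132.2   60.4] z 47.7 y-angle rel -0.3 toolz [-0.007  0.001] F [-8.5  2.9] 4.7 q6 -1.67 gap 0.002
t 5.62 stand xy mm [-127.4   60.3] z 47.7 y-angle rel -0.3 toolz [-0.005  0.001] F [-8.  4.] 3.2 q6 -1.67 gap 0.002
```

View pics/t2c.png

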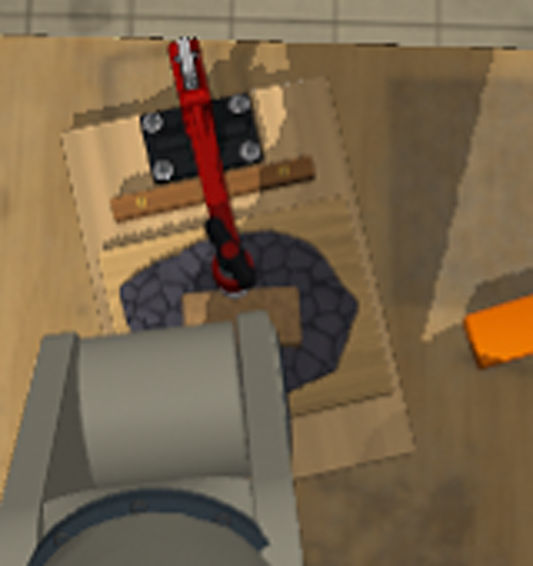

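```bash
python3 -m creep '[{"gripper":255,"tx":8,"ty":0,"tz":0,"wx":0,"wy":0,"wz":0},{"gripper":255,"tx":0,"ty":-30,"tz":0,"wx":0,"wy":0,"wz":0},{"gripper":255,"tx":0,"ty":-30,"tz":0,"wx":0,"wy":0,"wz":0},{"gripper":255,"tx":-5,"ty":0,"tz":0,"wx":0,"wy":0,"wz":0},{"gripper":255,"tx":-3,"ty":0,"tz":0,"wx":0,"wy":0,"wz":0},{"gripper":255,"tx":-2,"ty":0,"tz":0,"wx":0,"wy":0,"wz":0},{"gripper":255,"tx":-2,"ty":0,"tz":0,"wx":0,"wy":0,"wz":0},{"gripper":255,"tx":-2,"ty":0,"tz":0,"wx":0,"wy":0,"wz":0},{"gripper":255,"tx":-2,"ty":0,"tz":0,"wx":0,"wy":0,"wz":0},{"gripper":255,"tx":-2,"ty":0,"tz":0,"wx":0,"wy":0,"wz":0}]' >/dev/null; python3 -c "from h import *;stand()"
python3 -m creep '[{"gripper":255,"tx":-2,"ty":0,"tz":0,"wx":0,"wy":0,"wz":0},{"gripper":255,"tx":-2,"ty":0,"tz":0,"wx":0,"wy":0,"wz":0},{"gripper":255,"tx":0,"ty":0,"tz":0,"wx":0,"wy":0,"wz":0}]' >/dev/null; python3 -c "from h import *;stand()"
```

```text
t 6.92 stand xy mm [-119.     1.4] z 47.7 y-angle rel -0.3 toolz [-0.008  0.002] F [-12.5   0.1] 9.2 q6 -1.8 gap -0.002
t 7.3 stand xy mm [-114.4    1.3] z 47.7 y-angle rel -0.3 toolz [-0.006  0.001] F [-9.2  0.3] 6.0 q6 -1.8 gap 0.001
```

```bash
python3 -m creep '[{"gripper":255,"tx":-2,"ty":0,"tz":0,"wx":0,"wy":0,"wz":0},{"gripper":255,"tx":-2,"ty":0,"tz":0,"wx":0,"wy":0,"wz":0}]' >/dev/null; python3 -c "from h import *;stand()"
python3 -m creep '[{"gripper":255,"tx":-1,"ty":0,"tz":0,"wx":0,"wy":0,"wz":0},{"gripper":255,"tx":-1,"ty":0,"tz":0,"wx":0,"wy":0,"wz":0}]' >/dev/null; python3 -c "from h import *;stand()"
python3 -m creep '[{"gripper":255,"tx":-1,"ty":0,"tz":0,"wx":0,"wy":0,"wz":0},{"gripper":255,"tx":0,"ty":0,"tz":0,"wx":0,"wy":0,"wz":0}]' >/dev/null; python3 -c "from h import *;stand()"
```

```text
t 7.55 stand xy mm [-110.9    1.3] z 47.6 y-angle rel -0.3 toolz [-0.008  0.002] F [-11.7  -0.9] 8.5 q6 -1.8 gap -0.002
t 7.8 stand xy mm [-108.8    1.3] z 47.7 y-angle rel -0.3 toolz [-0.007  0.001] F [-10.9   0. ] 7.1 q6 -1.8 gap 0.003
t 8.05 stand xy mm [-107.6    1.3] z 47.7 y-angle rel -0.3 toolz [-0.007  0.001] F [-9.7 -0.1] 7.8 q6 -1.8 gap -0.002
```

```bash
python3 -m creep '[{"gripper":255,"tx":-1,"ty":0,"tz":0,"wx":0,"wy":0,"wz":0},{"gripper":255,"tx":-1,"ty":0,"tz":0,"wx":0,"wy":0,"wz":0}]' >/dev/null; python3 -c "from h import *;stand()"
python3 -m creep '[{"gripper":255,"tx":-1,"ty":0,"tz":0,"wx":0,"wy":0,"wz":0},{"gripper":255,"tx":0,"ty":0,"tz":0,"wx":0,"wy":0,"wz":0}]' >/dev/null; python3 -c "from h import *;stand()"
```

```text
t 8.3 stand xy mm [-106.6    1.3] z 47.6 y-angle rel -0.3 toolz [-0.009  0.002] F [-15.5  -1.5] 12.1 q6 -1.8 gap -0.001
t 8.55 stand xy mm [-106.5    1.4] z 47.4 y-angle rel -0.3 toolz [-0.011  0.002] F [-16.8  -1.1] 11.9 q6 -1.8 gap -0.001
```

```bash
python3 -m creep '[{"gripper":255,"tx":8,"ty":0,"tz":0,"wx":0,"wy":0,"wz":0},{"gripper":255,"tx":0,"ty":-35,"tz":0,"wx":0,"wy":0,"wz":0},{"gripper":255,"tx":0,"ty":-30,"tz":0,"wx":0,"wy":0,"wz":0},{"gripper":255,"tx":-4,"ty":0,"tz":0,"wx":0,"wy":0,"wz":0},{"gripper":255,"tx":-2,"ty":0,"tz":0,"wx":0,"wy":0,"wz":0},{"gripper":255,"tx":-1,"ty":0,"tz":0,"wx":0,"wy":0,"wz":0},{"gripper":255,"tx":-1,"ty":0,"tz":0,"wx":0,"wy":0,"wz":0},{"gripper":255,"tx":0,"ty":0,"tz":0,"wx":0,"wy":0,"wz":0}]' >/dev/null; python3 -c "from h import *;stand()"
python3 -m creep '[{"gripper":255,"tx":-1,"ty":0,"tz":0,"wx":0,"wy":0,"wz":0},{"gripper":255,"tx":0,"ty":0,"tz":0,"wx":0,"wy":0,"wz":0}]' >/dev/null; python3 -c "from h import *;stand()"
```

```text
t 9.55 stand xy mm [-106.3  -64. ] z 47.4 y-angle rel -0.3 toolz [-0.009  0.002] F [-17.   -8.3] 8.6 q6 -1.93 gap -0.001
t 9.8 stand xy mm [-106.1  -63.9] z 47.4 y-angle rel -0.2 toolz [-0.011  0.002] F [-20.8  -9. ] 11.7 q6 -1.93 gap -0.003
```

```bash
python3 -m creep '[{"gripper":255,"tx":9,"ty":0,"tz":0,"wx":0,"wy":0,"wz":0},{"gripper":255,"tx":0,"ty":40,"tz":0,"wx":0,"wy":0,"wz":0},{"gripper":255,"tx":0,"ty":50,"tz":0,"wx":0,"wy":0,"wz":0},{"gripper":255,"tx":0,"ty":40,"tz":0,"wx":0,"wy":0,"wz":0},{"gripper":255,"tx":-5,"ty":0,"tz":0,"wx":0,"wy":0,"wz":0},{"gripper":255,"tx":-2,"ty":0,"tz":0,"wx":0,"wy":0,"wz":0},{"gripper":255,"tx":-1,"ty":0,"tz":0,"wx":0,"wy":0,"wz":0},{"gripper":255,"tx":0,"ty":0,"tz":0,"wx":0,"wy":0,"wz":0}]' >/dev/null; python3 -c "from h import *;stand()"
python3 -m creep '[{"gripper":255,"tx":-1,"ty":0,"tz":0,"wx":0,"wy":0,"wz":0},{"gripper":255,"tx":0,"ty":0,"tz":0,"wx":0,"wy":0,"wz":0}]' >/dev/null; python3 -c "from h import *;stand()"
```

```text
t 10.8 stand xy mm [-105.9   66. ] z 47.3 y-angle rel -0.3 toolz [-0.01   0.002] F [-14.1   8.5] 6.6 q6 -1.66 gap -0.003
t 11.05 stand xy mm [-105.9   65.9] z 47.1 y-angle rel -0.3 toolz [-0.012  0.002] F [-16.3   6.4] 8.8 q6 -1.66 gap 0.0
```

```bash
python3 -m creep '[{"gripper":255,"tx":20,"ty":0,"tz":0,"wx":0,"wy":0,"wz":0},{"gripper":255,"tx":0,"ty":0,"tz":-60,"wx":0,"wy":0,"wz":0},{"gripper":255,"tx":0,"ty":0,"tz":-60,"wx":0,"wy":0,"wz":0},{"gripper":255,"tx":0,"ty":40,"tz":-50,"wx":0,"wy":0,"wz":0},{"gripper":255,"tx":0,"ty":50,"tz":-40,"wx":0,"wy":0,"wz":0},{"gripper":255,"tx":0,"ty":50,"tz":0,"wx":0,"wy":0,"wz":0},{"gripper":255,"tx":0,"ty":0,"tz":0,"wx":0,"wy":0,"wz":0}]' >/dev/null
python3 - <<'E'
from h import *
import pickle
stand()
P={n:snap(n,n+'3.png') for n in('side','top')};pickle.dump(P,open('p3.pkl','wb'))
a=cv2.imread('pics/top3.png')[95:245,195:325];b=cv2.imread('pics/side3.png')[165:275,235:370]
z=lambda i:cv2.resize(i,None,fx=4,fy=4,interpolation=cv2.INTER_CUBIC)
cv2.imwrite('pics/t3c.png',z(a));cv2.imwrite('pics/s3c.png',cv2.resize(b,None,fx=5,fy=5,interpolation=cv2.INTER_CUBIC))
for n in P:
  for t in ['cork_block','jaw','pad','handle_grip']:
    for d in r.search_frame(P[n],t)[:1]: print(n,t,round(d['confidence'],2),(np.array(d['bbox'])*[560,420,560,420]).round(1))
E
```

```text
t 11.93 stand xy mm [-118.5  205.5] z 257.0 y-angle rel -0.1 toolz [0.003 0.001] F [ 0.7 -1. ] -0.7 q6 -1.34 gap -0.001
side cork_block 0.87 [288.8 272.1 319.4 305.2]
side jaw 0.86 [289.9 181.8 348.5 215.1]
side handle_grip 0.61 [291.5 178.9 303.1 211.5]
top cork_block 0.66 [243.9 171.4 276.7 188. ]
top jaw 0.98 [240.4 102.3 268.  178.5]
top pad 0.4 [251.1 157.8 267.4 172.7]
top handle_grip 0.64 [252.  154.8 269.  174.6]
```

View pics/t3c.png

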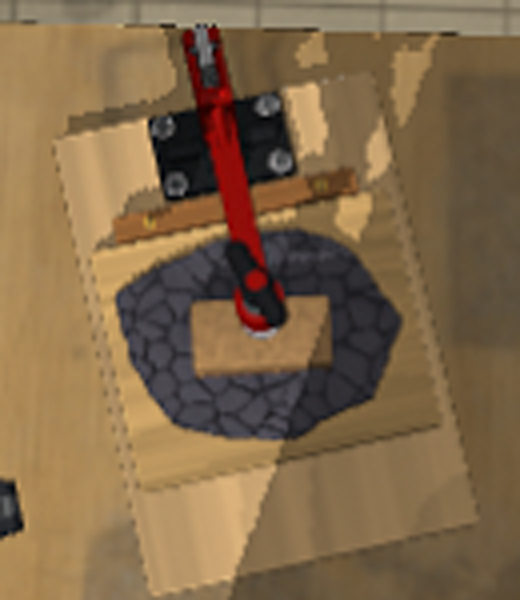

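View pics/s3c.png

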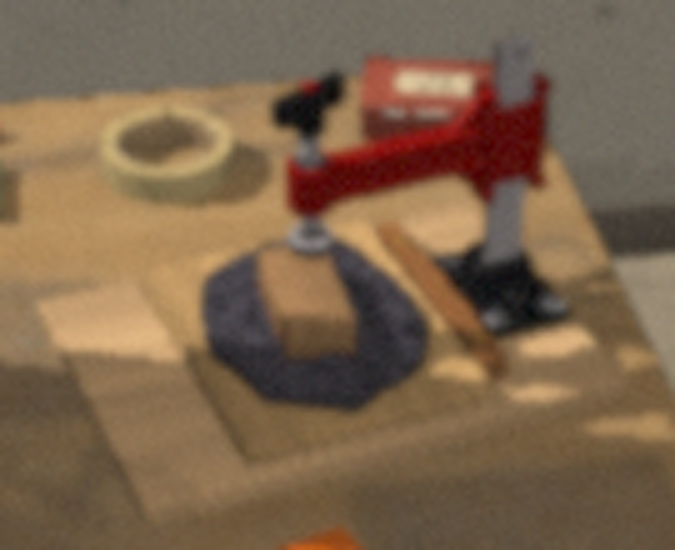

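```bash
cat > c.py <<'E'
from h import *
import pickle
P=pickle.load(open('p3.pkl','rb'));t,s=P['top'],P['side']
np.set_printoptions(precision=1,suppress=True)
c=lambda x,y:(195+x/4,95+y/4)
d=lambda x,y:(235+x/5,165+y/5)
cc,sn=np.cos(S[2]),np.sin(S[2]);M=np.array([[cc,sn],[-sn,cc]])
L=lambda X:np.r_[M@(X[:2]-S[:2]),X[2]]*1000
for n,u in dict(cTL=(192,298),cTR=(330,297),cBR=(330,362),cBL=(196,374)).items(): print(n,L(atz(t,*c(*u),.067)))
print('handle',*[ (L(a[0]),a[1]*1000) for a in [tri(t,c(257,280),s,d(310,88)),tri(t,c(240,250),s,d(333,85)),tri(t,c(276,318),s,d(284,108))]])
print('handle ends z200',L(atz(t,*c(236,246),.2)),L(atz(t,*c(280,325),.2)))
print('pad low',tri(t,c(263,333),s,d(311,250)), L(tri(t,c(263,333),s,d(311,250))[0]))
# predicted pixels for axis points in stand frame at candidate heights
W=lambda x,y,z:np.r_[M.T@np.array([x,y])+S[:2],z]
for z in (.08,.09,.1,.11): print('padface z',z,'crop side',(np.array(proj(s,W(-.01,0,z)))-[235,165])*5)
for z in (.15,.16,.17): print('arm top at grip z',z,'crop side',(np.array(proj(s,W(.075,0,z)))-[235,165])*5)
print('front',L(atz(t,*c(145,490),.03)),L(atz(t,*c(440,426),.03)))
E
python3 c.py
```

```text
cTL [18.7 43.7 67. ]
cTR [ -0.8 -45.2  67. ]
cBR [-43.2 -35.5  67. ]
cBL [-31.4  52.   67. ]
handle (array([-11. ,   1.5, 210.2]), np.float64(1.2356052578665684)) (array([  8.1,   7.4, 205.4]), np.float64(1.1912234506566124)) (array([-32.1,  -4.7, 203.9]), np.float64(4.047005388521633))
handle ends z200 [ 12.9   8.9 200. ] [-37.8  -5.6 200. ]
pad low (array([0.5, 0. , 0.1]), np.float64(0.01000088227385)) [-14.2   2.1  90.6]
padface z 0.08 crop side [310.6 265.7]
padface z 0.09 crop side [310.7 252.8]
padface z 0.1 crop side [310.8 239.9]
padface z 0.11 crop side [310.8 226.8]
arm top at grip z 0.15 crop side [434.1 146.1]
arm top at grip z 0.16 crop side [434.7 132.5]
arm top at grip z 0.17 crop side [435.3 118.9]
front [-94.6 103.8  30. ] [ -96.5 -100.4   30. ]
```

```bash
python3 -m creep '[{"gripper":255,"tx":-48,"ty":0,"tz":-20,"wx":0,"wy":0,"wz":0},{"gripper":255,"tx":-48,"ty":0,"tz":0,"wx":0,"wy":0,"wz":0},{"gripper":255,"tx":-48,"ty":0,"tz":0,"wx":0,"wy":0,"wz":0},{"gripper":255,"tx":-46,"ty":0,"tz":0,"wx":0,"wy":0,"wz":0},{"gripper":255,"tx":0,"ty":-50,"tz":0,"wx":0,"wy":0,"wz":0},{"gripper":255,"tx":0,"ty":-50,"tz":0,"wx":0,"wy":0,"wz":0},{"gripper":255,"tx":0,"ty":-50,"tz":0,"wx":0,"wy":0,"wz":0},{"gripper":255,"tx":0,"ty":-50,"tz":0,"wx":0,"wy":0,"wz":0},{"gripper":255,"tx":0,"ty":-5,"tz":0,"wx":0,"wy":-8,"wz":0},{"gripper":255,"tx":0,"ty":0,"tz":0,"wx":0,"wy":0,"wz":0},{"gripper":255,"tx":0,"ty":0,"tz":0,"wx":0,"wy":0,"wz":0}]' >/dev/null; python3 -c "from h import *;stand()"
```

```text
t 13.8 stand xy mm [69.9 -3.3] z 276.5 y-angle rel -0.3 toolz [ 0.138 -0.001] F [-0.5  0. ] 0.4 q6 -1.77 gap -0.001
```

```bash
python3 -m creep '[{"gripper":255,"tx":2.5,"ty":4,"tz":30,"wx":0,"wy":0,"wz":0},{"gripper":255,"tx":4.2,"ty":0,"tz":30,"wx":0,"wy":0,"wz":0},{"gripper":255,"tx":3.5,"ty":0,"tz":25,"wx":0,"wy":0,"wz":0},{"gripper":255,"tx":0,"ty":0,"tz":0,"wx":0,"wy":0,"wz":0}]' >/dev/null; python3 -c "from h import *;stand()"
python3 -m creep '[{"gripper":255,"tx":0.4,"ty":0,"tz":3,"wx":0,"wy":0,"wz":0},{"gripper":255,"tx":0.3,"ty":0,"tz":2,"wx":0,"wy":0,"wz":0},{"gripper":255,"tx":0,"ty":0,"tz":0,"wx":0,"wy":0,"wz":0}]' >/dev/null; python3 -c "from h import *;stand()"
```

```text
t 14.3 stand xy mm [71.   1.6] z 188.5 y-angle rel -0.3 toolz [0.134 0.   ] F [-0.4 -0.3] -0.0 q6 -1.76 gap 0.001
t 14.68 stand xy mm [71.9  0.5] z 186.2 y-angle rel -0.3 toolz [ 0.14  -0.001] F [ 0.2 -0.2] 0.9 q6 -1.77 gap 0.003
```

```bash
for i in 1 2 3; do python3 -m creep '[{"gripper":255,"tx":0.3,"ty":0,"tz":2,"wx":0,"wy":0,"wz":0},{"gripper":255,"tx":0.3,"ty":0,"tz":2,"wx":0,"wy":0,"wz":0}]' >/dev/null; python3 -c "from h import *;stand()"; done
```

```text
t 14.93 stand xy mm [72.   0.4] z 182.9 y-angle rel -0.3 toolz [ 0.14  -0.001] F [-8.9  0.5] 22.9 q6 -1.77 gap 0.004
t 15.18 stand xy mm [71.9  0.4] z 179.5 y-angle rel -0.3 toolz [ 0.141 -0.001] F [-6.3  1.7] 16.2 q6 -1.77 gap 0.001
t 15.43 stand xy mm [71.9  0.4] z 175.6 y-angle rel -0.3 toolz [ 0.141 -0.001] F [-7.5  1.9] 18.1 q6 -1.77 gap -0.001
```

```bash
python3 -m creep '[{"gripper":255,"tx":0,"ty":0,"tz":0,"wx":0,"wy":0,"wz":0},{"gripper":255,"tx":0,"ty":0,"tz":0,"wx":0,"wy":0,"wz":0}]' >/dev/null; python3 -c "from h import *;stand()"; for i in 1 2 3; do python3 -m creep '[{"gripper":255,"tx":0.14,"ty":0,"tz":1,"wx":0,"wy":0,"wz":0},{"gripper":255,"tx":0.14,"ty":0,"tz":1,"wx":0,"wy":0,"wz":0}]' >/dev/null; python3 -c "from h import *;stand()"; done
```

```text
t 15.68 stand xy mm [71.9  0.4] z 175.1 y-angle rel -0.3 toolz [ 0.141 -0.001] F [-4.6  0.4] 13.7 q6 -1.77 gap -0.002
t 15.93 stand xy mm [71.9  0.4] z 173.2 y-angle rel -0.3 toolz [ 0.141 -0.001] F [-6.   0.4] 15.1 q6 -1.77 gap 0.0
t 16.18 stand xy mm [71.9  0.4] z 171.2 y-angle rel -0.3 toolz [ 0.141 -0.001] F [-6.   1.1] 18.0 q6 -1.77 gap -0.0
t 16.43 stand xy mm [71.9  0.4] z 169.2 y-angle rel -0.3 toolz [ 0.141 -0.001] F [-7.2  0.3] 16.4 q6 -1.77 gap -0.0
```

```bash
python3 -m creep '[{"gripper":255,"tx":1.14,"ty":0,"tz":1,"wx":0,"wy":0,"wz":0},{"gripper":255,"tx":0.14,"ty":0,"tz":1,"wx":0,"wy":0,"wz":0}]' >/dev/null; python3 -c "from h import *;stand()"; for i in 1 2; do python3 -m creep '[{"gripper":255,"tx":0.64,"ty":0,"tz":1,"wx":0,"wy":0,"wz":0},{"gripper":255,"tx":0.14,"ty":0,"tz":1,"wx":0,"wy":0,"wz":0}]' >/dev/null; python3 -c "from h import *;stand()"; done
```

```text
t 16.68 stand xy mm [71.8  0.4] z 167.5 y-angle rel -0.3 toolz [ 0.143 -0.001] F [-3.2  1.6] 17.6 q6 -1.77 gap 0.003
t 16.93 stand xy mm [71.8  0.4] z 166.0 y-angle rel -0.3 toolz [ 0.144 -0.001] F [-3.1  1.5] 14.2 q6 -1.77 gap 0.004
t 17.18 stand xy mm [71.7  0.4] z 163.9 y-angle rel -0.3 toolz [ 0.145 -0.001] F [-4.   1.5] 22.2 q6 -1.77 gap 0.001
```

```bash
python3 -m creep '[{"gripper":255,"tx":0,"ty":0,"tz":0,"wx":0,"wy":0,"wz":0}]' >/dev/null; python3 -c "from h import *;stand()
snap('side','s4.png')
b=cv2.imread('pics/s4.png')[165:275,235:370];cv2.imwrite('pics/s4c.png',cv2.resize(b,None,fx=5,fy=5,interpolation=cv2.INTER_CUBIC))"
```

```text
t 17.3 stand xy mm [71.7  0.4] z 164.0 y-angle rel -0.3 toolz [ 0.145 -0.001] F [-2.   1.7] 18.0 q6 -1.77 gap -0.002
```

View pics/s4c.png

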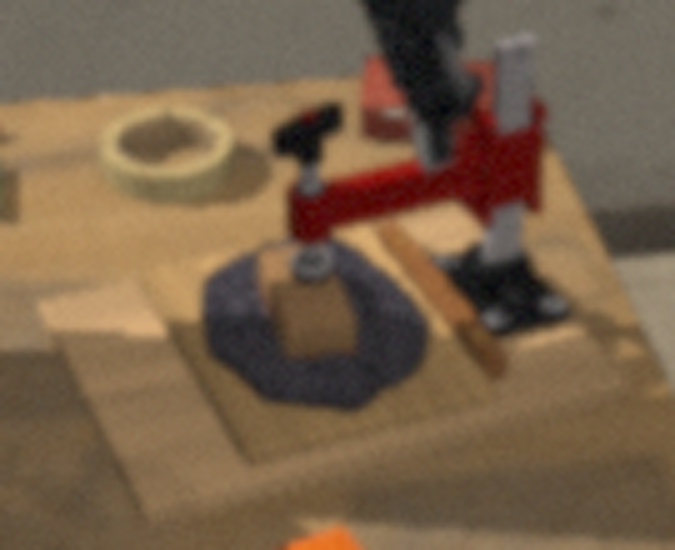

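```bash
for i in 1 2 3; do python3 -m creep '[{"gripper":255,"tx":0.14,"ty":0,"tz":1,"wx":0,"wy":0,"wz":0}]' >/dev/null; python3 -c "from h import *;stand()"; done
```

```text
t 17.48 stand xy mm [71.7  0.4] z 163.0 y-angle rel -0.3 toolz [ 0.145 -0.001] F [-2.2  1.4] 19.2 q6 -1.77 gap -0.005
t 17.6 stand xy mm [71.5  0.4] z 161.8 y-angle rel -0.3 toolz [ 0.144 -0.001] F [2.  0.2] 3.1 q6 -1.77 gap -0.003
t 17.73 stand xy mm [71.6  0.4] z 160.6 y-angle rel -0.3 toolz [ 0.144 -0.001] F [-3.8  0.9] 21.6 q6 -1.77 gap 0.001
```

```bash
for i in 1 2; do python3 -m creep '[{"gripper":255,"tx":0,"ty":0,"tz":0,"wx":0,"wy":0,"wz":0}]' >/dev/null; python3 -c "from h import *;stand()"; done;  for i in 1 2; do python3 -m creep '[{"gripper":255,"tx":0.07,"ty":0,"tz":0.5,"wx":0,"wy":0,"wz":0}]' >/dev/null; python3 -c "from h import *;stand()"; done
```

```text
t 17.85 stand xy mm [71.6  0.4] z 160.7 y-angle rel -0.3 toolz [ 0.144 -0.001] F [-1.7  1.7] 15.6 q6 -1.77 gap -0.001
t 17.98 stand xy mm [71.6  0.4] z 160.7 y-angle rel -0.3 toolz [ 0.144 -0.001] F [-1.8  0.9] 15.8 q6 -1.77 gap -0.001
t 18.1 stand xy mm [71.6  0.3] z 160.4 y-angle rel -0.3 toolz [ 0.144 -0.001] F [-1.9  1.6] 13.9 q6 -1.77 gap -0.001
t 18.23 stand xy mm [71.6  0.3] z 159.8 y-angle rel -0.3 toolz [ 0.144 -0.001] F [-2.9  2.2] 20.7 q6 -1.77 gap 0.003
```

```bash
for i in 1 2 3 4; do python3 -m creep '[{"gripper":255,"tx":0.07,"ty":0,"tz":0.5,"wx":0,"wy":0,"wz":0},{"gripper":255,"tx":0,"ty":0,"tz":0,"wx":0,"wy":0,"wz":0}]' >/dev/null; python3 -c "from h import *;stand()"; done
```

```text
t 18.48 stand xy mm [71.6  0.3] z 159.7 y-angle rel -0.3 toolz [ 0.145 -0.001] F [-4.3  2.1] 21.8 q6 -1.77 gap 0.002
t 18.73 stand xy mm [71.6  0.4] z 158.9 y-angle rel -0.3 toolz [ 0.145 -0.001] F [-2.6  2. ] 17.8 q6 -1.77 gap 0.002
t 18.98 stand xy mm [71.6  0.3] z 158.8 y-angle rel -0.3 toolz [ 0.145 -0.001] F [-3.9  1.9] 21.5 q6 -1.77 gap -0.001
t 19.23 stand xy mm [71.6  0.3] z 157.9 y-angle rel -0.3 toolz [ 0.145 -0.002] F [-2.6  1.9] 18.8 q6 -1.77 gap 0.001
```

```bash
python3 -c "from h import *;stand()
a=snap('side','s5.png')['image'].astype(float)
for i in range(5): a=a+r.snapshot('side')['image']
a=(a/6)[170:250,275:360,::-1].astype('uint8')
o=cv2.imread('pics/s4.png')[170:250,275:360]
f=lambda i:cv2.resize(i,None,fx=4.6,fy=4.6,interpolation=cv2.INTER_CUBIC)
cv2.imwrite('pics/s5c.png',np.hstack([f(o),f(a)]))"
```

```text
t 19.23 stand xy mm [71.6  0.3] z 157.9 y-angle rel -0.3 toolz [ 0.145 -0.002] F [-2.6  1.9] 18.8 q6 -1.77 gap 0.001
```

View pics/s5c.png

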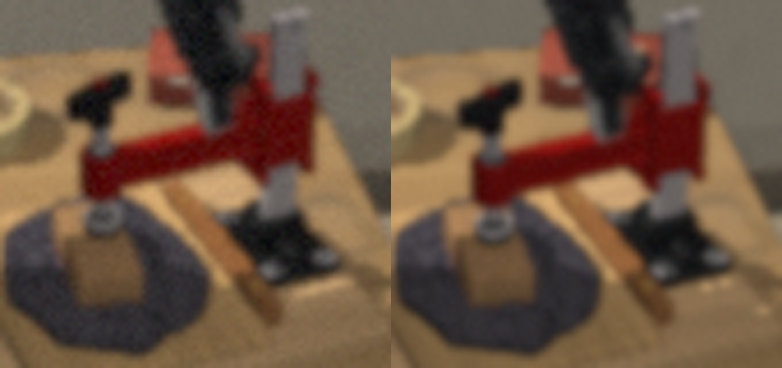

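```bash
for i in 1 2 3 4 5; do python3 -m creep '[{"gripper":255,"tx":0.07,"ty":0,"tz":0.5,"wx":0,"wy":0,"wz":0},{"gripper":255,"tx":0,"ty":0,"tz":0,"wx":0,"wy":0,"wz":0}]' >/dev/null; python3 -c "from h import *;stand()"; done
```

```text
t 19.77 stand xy mm [71.6  0.3] z 157.1 y-angle rel -0.3 toolz [ 0.144 -0.002] F [-1.9  1.9] 16.0 q6 -1.77 gap -0.002
t 20.02 stand xy mm [71.5  0.4] z 156.6 y-angle rel -0.3 toolz [ 0.144 -0.001] F [0.6 0.5] 10.5 q6 -1.77 gap 0.002
t 20.27 stand xy mm [71.6  0.3] z 155.5 y-angle rel -0.3 toolz [ 0.144 -0.001] F [3.4 0. ] 4.2 q6 -1.77 gap -0.004
t 20.52 stand xy mm [71.   0.4] z 154.0 y-angle rel -0.3 toolz [ 0.143 -0.001] F [ 3.2 -0.2] 5.1 q6 -1.77 gap 0.001
t 20.77 stand xy mm [70.9  0.3] z 153.3 y-angle rel -0.3 toolz [ 0.142 -0.001] F [3.9 0.6] 5.4 q6 -1.77 gap -0.001
```

```bash
for i in 1 2 3 4; do python3 -m creep '[{"gripper":255,"tx":0.07,"ty":0,"tz":0.5,"wx":0,"wy":0,"wz":0},{"gripper":255,"tx":0,"ty":0,"tz":0,"wx":0,"wy":0,"wz":0}]' >/dev/null; python3 -c "from h import *;stand()"; done
```

```text
t 21.02 stand xy mm [70.9  0.3] z 152.9 y-angle rel -0.3 toolz [ 0.142 -0.001] F [4.5 0.8] 6.4 q6 -1.77 gap -0.001
t 21.27 stand xy mm [71.   0.3] z 152.6 y-angle rel -0.3 toolz [ 0.143 -0.001] F [3.1 1.1] 8.1 q6 -1.77 gap -0.0
t 21.52 stand xy mm [71.1  0.3] z 152.3 y-angle rel -0.3 toolz [ 0.143 -0.001] F [2.9 1.5] 10.3 q6 -1.77 gap -0.001
t 21.77 stand xy mm [71.1  0.3] z 152.1 y-angle rel -0.3 toolz [ 0.143 -0.001] F [2.5 0.1] 13.1 q6 -1.77 gap 0.002
```

```bash
for i in 1 2; do python3 -m creep '[{"gripper":255,"tx":0.07,"ty":0,"tz":0.5,"wx":0,"wy":0,"wz":0},{"gripper":255,"tx":0,"ty":0,"tz":0,"wx":0,"wy":0,"wz":0}]' >/dev/null; python3 -c "from h import *;stand()"; done
```

```text
t 22.02 stand xy mm [71.2  0.3] z 151.9 y-angle rel -0.3 toolz [ 0.143 -0.001] F [1.8 1.2] 16.5 q6 -1.77 gap 0.002
t 22.27 stand xy mm [71.2  0.3] z 151.8 y-angle rel -0.3 toolz [ 0.143 -0.001] F [-0.2  1. ] 19.4 q6 -1.77 gap -0.003
```

```bash
python3 -m creep '[{"gripper":255,"tx":-1.4,"ty":0,"tz":-10,"wx":0,"wy":0,"wz":0},{"gripper":255,"tx":-6,"ty":0,"tz":-40,"wx":0,"wy":0,"wz":0},{"gripper":255,"tx":-7,"ty":0,"tz":-50,"wx":0,"wy":0,"wz":0},{"gripper":255,"tx":-6,"ty":0,"tz":-40,"wx":0,"wy":8,"wz":0},{"gripper":0,"tx":0,"ty":50,"tz":0,"wx":0,"wy":0,"wz":0},{"gripper":0,"tx":0,"ty":50,"tz":0,"wx":0,"wy":0,"wz":-9},{"gripper":0,"tx":0,"ty":50,"tz":0,"wx":0,"wy":0,"wz":-8},{"gripper":0,"tx":0,"ty":0,"tz":0,"wx":0,"wy":0,"wz":0},{"gripper":0,"tx":0,"ty":0,"tz":0,"wx":0,"wy":0,"wz":0}]' >/dev/null
python3 - <<'E'
from h import *
import pickle
stand()
P={n:snap(n,n+'6.png') for n in('side','top')};pickle.dump(P,open('p6.pkl','wb'))
a=cv2.imread('pics/top6.png')[130:205,225:295];b=cv2.imread('pics/side6.png')[170:245,275:350]
z=lambda i:cv2.resize(i,None,fx=5.3,fy=5.3,interpolation=cv2.INTER_CUBIC)
cv2.imwrite('pics/c6.png',np.hstack([z(a),z(b)]))
E
```

```text
t 23.4 stand xy mm [ 62.7 149.7] z 290.3 y-angle rel 16.6 toolz [-0.002 -0.001] F [-0.1  0.4] 0.6 q6 -1.79 gap 1.0
```

View pics/c6.png

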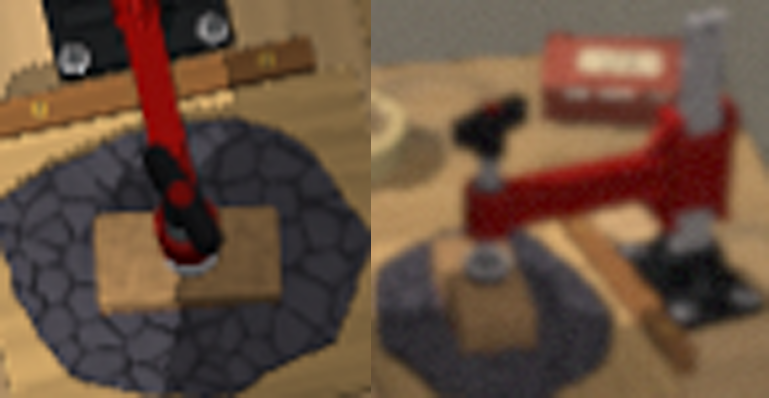

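Run:
```python
from h import *
import pickle
P=pickle.load(open('p6.pkl','rb'));t,s=P['top'],P['side']
cc,sn=np.cos(S[2]),np.sin(S[2]);M=np.array([[cc,sn],[-sn,cc]])
L=lambda X:(np.r_[M@(X[:2]-S[:2]),X[2]]*1000).round(1)
c=lambda x,y:(225+x/5.3,130+y/5.3); d=lambda x,y:(275+(x-371)/5.3,170+y/5.3)
X,e=tri(t,c(181,192),s,d(491,107));print('ctr',L(X),e*1000)
for h in(.18,.19,.2):
  a,b=L(atz(t,*c(153,150),h)),L(atz(t,*c(208,250),h));m=a-b;print(h,L(atz(t,*c(181,192),h)),(a+b)/2,np.linalg.norm(m),np.degrees(np.arctan2(m[1],m[0])))
```

```text
ctr [ -8.    2.  182.7] 0.24959811453230873
0.18 [ -7.5   2.  180. ] [-10.9    3.05 180.  ] 51.3183203154585 15.715355195713741
0.19 [ -9.8   2.2 190. ] [-13.15   3.2  190.  ] 50.809939972410916 15.759522166892863
0.2 [-12.    2.3 200. ] [-15.35   3.35 200.  ] 50.151171471860955 15.615842874048713
```

```bash
python3 -m creep '[{"gripper":0,"tx":38,"ty":-41,"tz":0,"wx":0,"wy":0,"wz":0},{"gripper":0,"tx":37,"ty":-40,"tz":0,"wx":0,"wy":0,"wz":0},{"gripper":0,"tx":37,"ty":-40,"tz":0,"wx":0,"wy":0,"wz":0},{"gripper":0,"tx":0,"ty":0,"tz":0,"wx":0,"wy":0,"wz":0},{"gripper":0,"tx":0,"ty":0,"tz":0,"wx":0,"wy":0,"wz":0}]' >/dev/null; python3 -c "from h import *;stand()"
```

```text
t 24.12 stand xy mm [-9.3  1.1] z 290.9 y-angle rel 16.5 toolz [0. 0.] F [-0.7 -0.2] -1.2 q6 -2.05 gap 1.001
```

```bash
python3 -m creep '[{"gripper":0,"tx":0,"ty":0,"tz":40,"wx":0,"wy":0,"wz":0},{"gripper":0,"tx":0,"ty":0,"tz":40,"wx":0,"wy":0,"wz":0},{"gripper":0,"tx":0,"ty":0,"tz":29,"wx":0,"wy":0,"wz":0},{"gripper":190,"tx":0,"ty":0,"tz":0,"wx":0,"wy":0,"wz":0},{"gripper":190,"tx":0,"ty":0,"tz":0,"wx":0,"wy":0,"wz":0},{"gripper":190,"tx":0,"ty":0,"tz":0,"wx":0,"wy":0,"wz":0},{"gripper":190,"tx":0,"ty":0,"tz":0,"wx":0,"wy":0,"wz":0}]' 20 >/dev/null; python3 -c "from h import *;stand()"
python3 -m creep '[{"gripper":202,"tx":0,"ty":0,"tz":0,"wx":0,"wy":0,"wz":0},{"gripper":202,"tx":0,"ty":0,"tz":0,"wx":0,"wy":0,"wz":0}]' >/dev/null; python3 -c "from h import *;stand()"
```

```text
t 25.0 stand xy mm [-8.9  2.8] z 183.1 y-angle rel 16.6 toolz [0.001 0.002] F [-1.5  7. ] 5.8 q6 -2.05 gap 0.256
t 25.25 stand xy mm [-9.   3.3] z 183.3 y-angle rel 16.6 toolz [0.001 0.002] F [-2.7  8.5] 6.5 q6 -2.05 gap 0.231
```

```bash
python3 -m creep '[{"gripper":190,"tx":0,"ty":2,"tz":0,"wx":0,"wy":0,"wz":0},{"gripper":190,"tx":0,"ty":1,"tz":0,"wx":0,"wy":0,"wz":0},{"gripper":190,"tx":0,"ty":0,"tz":0,"wx":0,"wy":0,"wz":0}]' >/dev/null; python3 -c "from h import *;stand()"
python3 -m creep '[{"gripper":202,"tx":0,"ty":0,"tz":0,"wx":0,"wy":0,"wz":0},{"gripper":202,"tx":0,"ty":0,"tz":0,"wx":0,"wy":0,"wz":0}]' >/dev/null; python3 -c "from h import *;stand()"
```

```text
t 25.62 stand xy mm [-10.1   4.7] z 182.0 y-angle rel 16.7 toolz [ 0. -0.] F [-0.6 -0.2] -0.2 q6 -2.05 gap 0.257
t 25.88 stand xy mm [-10.    4.5] z 182.1 y-angle rel 16.7 toolz [ 0. -0.] F [ 0.6 -0.9] 3.5 q6 -2.05 gap 0.227
```

```bash
python3 -m creep '[{"gripper":225,"tx":0,"ty":0,"tz":0,"wx":0,"wy":0,"wz":0},{"gripper":225,"tx":0,"ty":0,"tz":0,"wx":0,"wy":0,"wz":0},{"gripper":225,"tx":0,"ty":0,"tz":0,"wx":0,"wy":0,"wz":0}]' 20 |grep finger; python3 -c "from h import *;stand()"
```

```text
finger_gap: 0.23
finger_force: 19.7
t 26.25 stand xy mm [-10.    4.7] z 182.0 y-angle rel 16.7 toolz [ 0. -0.] F [-0.9 -2.8] 5.3 q6 -2.05 gap 0.23
```

```bash
python3 -m creep '[{"gripper":225,"tx":0,"ty":0,"tz":-1,"wx":0,"wy":0,"wz":0},{"gripper":225,"tx":0,"ty":0,"tz":0,"wx":0,"wy":0,"wz":5},{"gripper":225,"tx":0,"ty":0,"tz":0,"wx":0,"wy":0,"wz":5},{"gripper":225,"tx":0,"ty":0,"tz":0,"wx":0,"wy":0,"wz":5},{"gripper":225,"tx":0,"ty":0,"tz":0,"wx":0,"wy":0,"wz":5},{"gripper":225,"tx":0,"ty":0,"tz":0,"wx":0,"wy":0,"wz":0}]' 25 |grep -E "finger|torq"; python3 -c "from h import *;stand();print(r.get_obs()['wrist_torque'].round(3))"
```

```text
finger_gap: 0.23
finger_force: 24.9
t 27.0 stand xy mm [-10.1   4.8] z 182.4 y-angle rel -3.3 toolz [ 0. -0.] F [ 3.2 -2.5] -4.4 q6 -1.7 gap 0.23
[-0.362 -0.666 -0.05 ]
```

```bash
python3 -m creep '[{"gripper":225,"tx":0,"ty":0,"tz":0.4,"wx":0,"wy":0,"wz":5},{"gripper":225,"tx":0,"ty":0,"tz":0,"wx":0,"wy":0,"wz":5},{"gripper":225,"tx":0,"ty":0,"tz":0,"wx":0,"wy":0,"wz":5},{"gripper":225,"tx":0,"ty":0,"tz":0,"wx":0,"wy":0,"wz":5},{"gripper":225,"tx":0,"ty":0,"tz":0,"wx":0,"wy":0,"wz":5},{"gripper":225,"tx":0,"ty":0,"tz":0,"wx":0,"wy":0,"wz":5},{"gripper":225,"tx":0,"ty":0,"tz":0,"wx":0,"wy":0,"wz":5},{"gripper":225,"tx":0,"ty":0,"tz":0,"wx":0,"wy":0,"wz":5}]' 25 |grep -E "finger|torq"; python3 -c "from h import *;stand();print(r.get_obs()['wrist_torque'].round(3))"
```

```text
finger_gap: 0.232
finger_force: 25.0
t 28.0 stand xy mm [-10.1   4.9] z 182.2 y-angle rel -43.4 toolz [0. 0.] F [ 3.4 -1.8] -1.8 q6 -1.0 gap 0.232
[-0.284 -0.463  0.063]
```

```bash
for i in 1 2; do python3 -m creep '[{"gripper":225,"tx":0,"ty":0,"tz":0,"wx":0,"wy":0,"wz":6},{"gripper":225,"tx":0,"ty":0,"tz":0,"wx":0,"wy":0,"wz":6},{"gripper":225,"tx":0,"ty":0,"tz":0,"wx":0,"wy":0,"wz":6},{"gripper":225,"tx":0,"ty":0,"tz":0,"wx":0,"wy":0,"wz":6},{"gripper":225,"tx":0,"ty":0,"tz":0,"wx":0,"wy":0,"wz":6},{"gripper":225,"tx":0,"ty":0,"tz":0,"wx":0,"wy":0,"wz":6},{"gripper":225,"tx":0,"ty":0,"tz":0,"wx":0,"wy":0,"wz":6}]' 25 |grep -E "finger|torq"; python3 -c "from h import *;stand();print(r.get_obs()['wrist_torque'].round(3))"; done
```

```text
finger_gap: 0.226
finger_force: 25.0
t 28.88 stand xy mm [-10.    5.1] z 182.1 y-angle rel -85.4 toolz [0. 0.] F [ 3.7 -1.7] -3.2 q6 -0.27 gap 0.226
[-0.129 -0.459  0.064]
finger_gap: 0.226
finger_force: 24.8
t 29.75 stand xy mm [-9.7  5.1] z 182.1 y-angle rel -127.4 toolz [0.001 0.001] F [ 5.6 -0.6] -4.8 q6 0.47 gap 0.226
[ 0.071 -0.73   0.085]
```

```bash
python3 -m creep '[{"gripper":225,"tx":0,"ty":0,"tz":0,"wx":0,"wy":0,"wz":6},{"gripper":225,"tx":0,"ty":0,"tz":0,"wx":0,"wy":0,"wz":6},{"gripper":225,"tx":0,"ty":0,"tz":0,"wx":0,"wy":0,"wz":6},{"gripper":225,"tx":0,"ty":0,"tz":0,"wx":0,"wy":0,"wz":6},{"gripper":225,"tx":0,"ty":0,"tz":0,"wx":0,"wy":0,"wz":6},{"gripper":225,"tx":0,"ty":0,"tz":0,"wx":0,"wy":0,"wz":6},{"gripper":225,"tx":0,"ty":0,"tz":0,"wx":0,"wy":0,"wz":4},{"gripper":225,"tx":0,"ty":0,"tz":0,"wx":0,"wy":0,"wz":0}]' 25 |grep -E "finger|torq"; python3 -c "from h import *;stand();print(r.get_obs()['wrist_torque'].round(3))"; python3 -m creep '[{"gripper":150,"tx":0,"ty":0,"tz":0,"wx":0,"wy":0,"wz":0},{"gripper":0,"tx":0,"ty":0,"tz":0,"wx":0,"wy":0,"wz":0},{"gripper":0,"tx":0,"ty":0,"tz":0,"wx":0,"wy":0,"wz":0},{"gripper":0,"tx":0,"ty":0,"tz":0,"wx":0,"wy":0,"wz":0},{"gripper":0,"tx":0,"ty":0,"tz":0,"wx":0,"wy":0,"wz":0}]' | grep -E "force|gap"
```

```text
finger_gap: 0.228
finger_force: 24.7
t 30.75 stand xy mm [-9.5  4.9] z 182.1 y-angle rel -167.3 toolz [0.001 0.   ] F [ 6.5 -1. ] -6.2 q6 1.16 gap 0.228
[-0.032 -1.013  0.013]
wrist_force: [0.3, -0.2, -0.1]
finger_gap: 0.998
finger_force: 0.0
```

```bash
python3 -m creep '[{"gripper":0,"tx":0,"ty":0,"tz":-30,"wx":0,"wy":0,"wz":0},{"gripper":0,"tx":0,"ty":0,"tz":-40,"wx":0,"wy":0,"wz":0},{"gripper":0,"tx":0,"ty":0,"tz":-40,"wx":0,"wy":0,"wz":0},{"gripper":0,"tx":0,"ty":-50,"tz":0,"wx":0,"wy":0,"wz":0},{"gripper":0,"tx":0,"ty":-50,"tz":0,"wx":0,"wy":0,"wz":0},{"gripper":0,"tx":0,"ty":-50,"tz":0,"wx":0,"wy":0,"wz":0},{"gripper":0,"tx":0,"ty":-50,"tz":0,"wx":0,"wy":0,"wz":0},{"gripper":0,"tx":0,"ty":0,"tz":0,"wx":0,"wy":0,"wz":0}]' >/dev/null
python3 - <<'E'
from h import *
stand()
snap('side','side7.png');snap('top','top7.png')
a=cv2.imread('pics/top7.png')[110:220,215:305];b=cv2.imread('pics/side7.png')[170:270,255:355]
z=lambda i,f:cv2.resize(i,(int(i.shape[1]*f),int(i.shape[0]*f)),interpolation=cv2.INTER_CUBIC)
A,B=z(a,4),z(b,4.4);B=np.vstack([B,np.zeros((max(0,len(A)-len(B)),B.shape[1],3),'uint8')])[:len(A)]
cv2.imwrite('pics/c7.png',np.hstack([A,B]))
E
```

```text
t 32.38 stand xy mm [-54.9 202.6] z 292.5 y-angle rel -167.1 toolz [-0.     0.001] F [0.5 0.3] -0.4 q6 1.54 gap 1.005
```

View pics/c7.png

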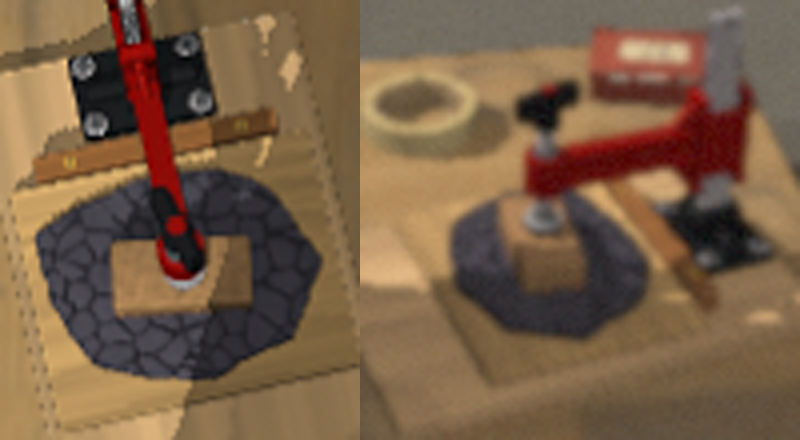

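Run:
```python
from h import *
import pickle
p=pickle.load(open('p6.pkl','rb'))
cc,sn=np.cos(S[2]),np.sin(S[2]);M=np.array([[cc,sn],[-sn,cc]])
for f in('top0','top3','top6','top7'):
    im=cv2.imread(f'pics/{f}.png').astype(int)[145:180,248:272]
    m=(im.max(2)<45)
    n,l,st,ct=cv2.connectedComponentsWithStats(m.astype('uint8'));k=1+np.argmax(st[1:,4])
    v,u=np.where(l==k)
    X=np.array([ (M@(atz(p['top'],a+248,b+145,.18)[:2]-S[:2]))*1000 for a,b in zip(u,v)])
    w,V=np.linalg.eigh(np.cov(X.T));d=V[:,1]*np.sign(V[0,1]);print(f,len(u),X.mean(0).round(1),np.degrees(np.arctan2(d[1],d[0])).round(1),np.sqrt(w).round(1))
```

```text
top0 146 [-12.2  -0.5] 25.3 [ 5.1 18.3]
top3 159 [-5.2  2.8] 36.4 [ 9.5 15.3]
top6 194 [-8.7  1.2] 13.3 [13.  14.6]
top7 170 [-7.3  2.8] 34.4 [10.5 14.5]
```

Run:
```python
from h import *
import pickle
p=pickle.load(open('p6.pkl','rb'))
cc,sn=np.cos(S[2]),np.sin(S[2]);M=np.array([[cc,sn],[-sn,cc]])
for f in('top3','top6','top7'):
  im=cv2.imread(f'pics/{f}.png').astype(int)[145:185,248:275]
  for th in(26,32,37):
    m=(im.max(2)<th)
    v,u=np.where(m)
    X=np.array([ (M@(atz(p['top'],a+248,b+145,.18)[:2]-S[:2]))*1000 for a,b in zip(u,v)])
    # keep elongated neighbourhood of the screw axis
    for _ in range(4):
        c=np.median(X,0) if _==0 else X.mean(0)
        w,V=np.linalg.eigh(np.cov(X.T)) if _ else (None,np.array([[-.27,.96],[.96,.27]]))
        k=(abs((X-c)@V[:,0])<11)&(abs((X-c)@V[:,1])<32);X=X[k]
    w,V=np.linalg.eigh(np.cov(X.T));d=V[:,1]*np.sign(V[0,1]);print(f,th,len(X),X.mean(0).round(1),np.degrees(np.arctan2(d[1],d[0])).round(1),np.sqrt(w).round(1))
```

```text
top3 26 35 [-6.2  2.1] 18.1 [ 5.1 17.5]
top3 32 91 [-5.8  3.9] 19.1 [ 4.3 16.7]
top3 37 102 [-6.1  3.6] 19.4 [ 4.3 16.5]
top6 26 99 [-11.4   3.8] 18.4 [ 4.2 15.9]
top6 32 103 [-11.4   3.6] 18.9 [ 4.3 15.9]
top6 37 113 [-11.1   3.8] 20.4 [ 4.5 15.8]
top7 26 38 [-16.8   0.7] 16.5 [ 4.7 15.9]
top7 32 95 [-10.5   3.5] 15.9 [ 4.2 16.2]
top7 37 102 [-10.5   3.5] 15.5 [ 4.4 16. ]
```

```bash
python3 -c "from station import r;print(r.sign_off())"
```

```text
the job is handed in; nothing more can be done
None
```

I've handed the job in: the board is home and square on the fence, the red arm is jammed with its pad on the cork block (19 N at my last push), and the T-handle is turned about half a turn clockwise. By the task's figures that puts 27–35 N on the pad, which I couldn't measure directly.

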